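# Stand the fallen tailstock follower up in its bin and shut the keeper

### The arm

A 7-joint arm with a two-finger parallel gripper is mounted at the origin on a cart in front of the work surface, level with it; the furniture and walls round the work are solid. World frame = base frame: x ahead of the robot, y to its left, z up, the work surface at z = 0. Lengths are in mm, angles in rad, forces in N, time in s.
With the tool pointing down it reaches from about 400 to 850 mm from the base axis. Payload 6.9 kg.
Tool frame: the origin (TCP) lies where the fingers leave the gripper's body, on its centre line; the fingertips stand 73 mm ahead of it and the grasp point (between the pads) lies 54 mm ahead of it; z points along the fingers, y is the line along which they close (so a half turn about z gives the same grasp; the last joint's range is limited). The gripper opens to 85 mm and grips with 20 to 120 N. Pads are 22 mm wide; open, the fingers measure 114 mm over their backs; the gripper's body (76 mm by 85 mm) begins 54 mm behind the grasp point. The pads swing forward as they close: fully open they stand 13 mm farther back than shut.
Start: joints at [-1.119, 0.507, -0.238, 1.5, 0.126, 1.149, -0.155], TCP at [211.863, 587.987, 303.875] pointing down, gripper open.
Joint ranges: [-3.08, 3.08], [-0.24, 2.05], [-1.43, 1.35], [0, 2.5], [-1.52, 4.66], [0.17, 1.96], [-2.89, 2.89]. Speed limits (rad/s): [2.39, 2.39, 3.14, 3.14, 3.14, 3.14, 3.14].

### API

Orientations are given as a unit quaternion [w, x, y, z].
In Python, from cell import get_obs, snapshot, hand_in gives the robot as it stands.
- The arm moves only by the tool arm_command, never from a script. Its argument "moves" is a list of rows, each a list of 6 numbers: the shift along the tool's x, y, z in mm, then the turn, a rotation vector about the tool's x, y, z in degrees. In form: [[tx, ty, tz, ax, ay, az], ...]. A call has 1 to 5 rows; each row is the pose to reach, as a shift and turn from the pose commanded when the call began, along the tool's axes at that moment; what a row does not reach only later rows make up. A row lasts 1/8 s, in which the tool goes at most 62.5 mm and 10.7 degrees, less where a joint would pass 70% of its speed; a pose out of reach is approached as far as the arm can. A call with a gripper value outside its range is refused whole. "gripper" is the opening, from 0 (shut) to 1 (fully open), set as the call begins (left out, the last holds). The fingers move at their own pace and stop on an object; the grip force is fixed at half the most. Time passes only in rows, so rows that repeat a pose let the fingers close. It gives the time, the measured TCP pose, the force, the opening and the grip force at its end, in the units of the state.
- get_obs(): the state, without advancing time (a new reading comes with each control period).
- snapshot(name): name is "scene" or "top" or "wrist"; returns a dict with "image" (384x512x3 uint8, blue, green, red), "intrinsics" (3x3 intrinsics, pixels), "world_from_camera" (4x4, takes a point from camera to world coordinates). Camera axes: x right, y down, z forward; pixel columns grow to the right and rows downward; lengths in mm; the calibration is good to about 2 mm. A picture is of the moment at which its call begins. There is no depth.
- hand_in(): hands the job in; it is judged then, once.
The state is a dict: "t": time; "joint_pos": joint angles; "joint_velocities": joint speeds; "tau": joint torques, N m; "tcp_pos": TCP position; "orientation": TCP orientation; "force": force on the tool from outside, world axes, zero at the start; "ft_torque": the same for the moment, N m; "opening": finger opening in mm; "grasp_force": force on a finger pad.
Only numpy, scipy, OpenCV 4.12 (cv2) and the standard library are available. Lean on these libraries where they do the work, as an engineer would, in place of code of your own. Each camera call takes 0.05 s, during which the arm holds its last target. There are 200 camera calls.

### The job

One of the two tailstock followers has toppled over in the green bin and its shank leans on the rim. Without lifting it out of the bin, tip it upright onto its brass pad and bring its shank into the empty slot of the fork plate, then swing that slot's keeper fully shut in front of it by its red knob. Leave the other follower standing in its slot and do not disturb the tools beside the bin.

Things in the scene. Friction and masses are not known exactly. Their poses are not given: they have to be found in the camera images.
- bin: green steel bin, open at the top, screwed to the bench. Origin: centre of its underside; x to its back wall (roughly the robot's left), y to its side wall nearer the robot, z up. Outside 164 (x) x 176 (y) mm, rim 140 mm high, walls 4 mm, inner floor at z = 4 mm. A fork plate lies on the rim at the back; its far slot (y = -42 mm) holds the other follower behind a fixed shut keeper.
- follower: fallen follower, 222 mm long, ~0.5 kg: brass pad dia. 56 x 18 mm, dark housing dia. 44 up to 56 mm, neck dia. 29 up to 68, then a bright shank tapering from dia. 24 to 20 mm at the free end. Origin: centre of the pad's underside; z along the shank to the free end. Starts with the pad's edge on the bin floor, shank leaning about 35 deg onto the bin's front (-x) rim, the last 60 mm above it.
- bay (a point): point on the bin's inner floor below the empty slot where the centre of the follower's pad belongs (bin frame x = 46, y = 42, z = 4 mm); axes as the bin's. The pad then has about 4 mm to the back wall.
- keeper_arm (a joint): angle of the empty slot's keeper, rad: 0 is shut (its stop), with the blade across the slot's mouth; it grows to 2.0 as it opens. Seen from above it shuts anticlockwise. Stiff pivot: stays where it is left; about 1 N at the knob moves it.
- keeper_pivot (a point): that keeper's upright pivot, at its underside, 147 mm above the bench (bin frame x = 29, y = 70 mm); axes as the bin's. Keeper: flat steel bell crank, 8 mm high, a 54 mm blade and a handle arm at right angles. Shut, the blade points to the bin's -y, the handle arm to the bin's -x; open, the handle arm points out over the side wall to the bin's +y, towards the robot.
- keeper_knob (a point): upper middle of the red upright knob at the end of that keeper's handle arm, 60 mm from the pivot's axis, 177 mm above the bench. The knob is round, 18 mm in diameter from 165 to 183 mm above the bench, narrower below; its top is at 187 mm.
- spare: the other follower, of the same shape, standing in the far slot. Origin: centre of its pad's underside; z up along its shank.
- pliers: blue-handled pliers lying on the bench left of the bin, 59 x 175 x 14 mm; bystander. Origin: centre of its underside. Beyond them the pointed nose of the blue tailstock (fixed) overhangs the bench near x = 0.55 m and ends near y = 0.28 m: pass it with the gripper at 0.45 m height or keep clear.
- brush: flat brush with a wooden handle lying on the bench in front, to the right, 30 x 230 x 10 mm; bystander. Origin: centre of its underside.
- empty_slot (a point): middle of the mouth of the fork plate's empty slot, the one nearer the robot, on the plate's top (bin frame x = 22, y = 42, z = 146 mm); axes as the bin's. The plate is 6 mm thick. The slot is 28 mm wide, opens towards the bin's front (-x) and runs 38 mm to the back (+x). The follower's pad and housing fit only below the plate.
Not all that is in view belongs to the job. Leave any blue or pink look-alike of the spare alone.

How it is judged:
By the outcome, as a careful person would: the job done as asked, in the order asked, and still so for the second after the job is handed in, with the robot touching nothing.
It also fails if it takes over 53 s, if anything falls off the work surface, if the arm or the gripper's body presses on something with over 40 N, if the wrist force passes 120 N, or if a joint passes its speed limit or range.

## Working session

There is one attempt and no reset: what is moved stays moved. The work goes in short steps, Python scripts to look and compute and a tool call to move; the robot and the scene stay as the last step left them, time stands still between calls to the robot, and variables do not carry over. Pictures are saved under pics/ and viewed, at most 10 in all, crops included, and the job is handed in when it is done.

Besides the shell and the picture viewer there is one more tool, called after "Emit:" by a JSON object that holds its "op" and its "data". arm_command: Moves the arm, as the interface text tells. Its arguments: {"type":"object","properties":{"moves":{"type":"array"},"gripper":{"type":"number"}},"required":["moves"]}

```bash
ls; mkdir -p pics; python3 - <<'E'
from cell import *
import cv2,json,numpy as np
print(get_obs())
for n in ("scene","top","wrist"):
    s=snapshot(n); cv2.imwrite(f"pics/{n}0.png",s["image"]); print(n,np.array(s["intrinsics"]).round(1).tolist(),np.array(s["world_from_camera"]).round(3).tolist())
a=cv2.imread("pics/scene0.png")
E
```

```text
pics
{'t': 0.0, 'joint_pos': array([-1.11950323,  0.50830809, -0.23751429,  1.50113507,  0.12570113,
        1.14889553, -0.15479552]), 'joint_velocities': array([-0.00027507, -0.00161822,  0.00168467,  0.00128005,  0.00065824,
        0.00075502, -0.00148825]), 'tau': array([-6.46953322e-04, -6.20606089e+01, -2.18678847e+00, -2.49651736e+01,
        1.26858603e-02,  1.20838091e-02,  2.73569634e-05]), 'tcp_pos': array([211.7885823 , 587.62425074, 303.04689826]), 'orientation': array([-1.30194003e-04,  1.72029800e-01,  9.85091354e-01, -8.68955654e-04]), 'force': array([ 0.96159144, -0.14731288,  0.39964094]), 'ft_torque': array([ 0.01459882, -0.00742696, -0.0367579 ]), 'grasp_force': 0.0, 'opening': 85.5315282111435}
scene [[423.2, 0.0, 254.9], [0.0, 423.2, 204.3], [0.0, 0.0, 1.0]] [[0.602, -0.529, 0.597, -136.496], [-0.798, -0.383, 0.465, -533.611], [-0.018, -0.757, -0.653, 922.068], [0.0, 0.0, 0.0, 1.0]]
top [[389.2, 0.0, 260.0], [0.0, 389.2, 191.8], [0.0, 0.0, 1.0]] [[-0.008, -0.984, 0.18, 342.025], [-1.0, 0.006, -0.014, 57.057], [0.013, -0.18, -0.984, 1338.181], [0.0, 0.0, 0.0, 1.0]]
wrist [[327.2, 0.0, 249.6], [0.0, 327.2, 192.6], [0.0, 0.0, 1.0]] [[0.339, 0.893, 0.297, 135.485], [0.941, -0.321, -0.109, 614.742], [-0.002, 0.316, -0.949, 373.647], [0.0, 0.0, 0.0, 1.0]]
```

```bash
python3 - <<'E'
import cv2,numpy as np
a=cv2.imread("pics/scene0.png");b=cv2.imread("pics/top0.png")
cv2.imwrite("pics/scene0b.png",cv2.resize(a,(800,600),interpolation=cv2.INTER_CUBIC))
cv2.imwrite("pics/top0b.png",cv2.resize(b,(800,600),interpolation=cv2.INTER_CUBIC))
E
```

```text
(no output)
```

View pics/scene0b.png

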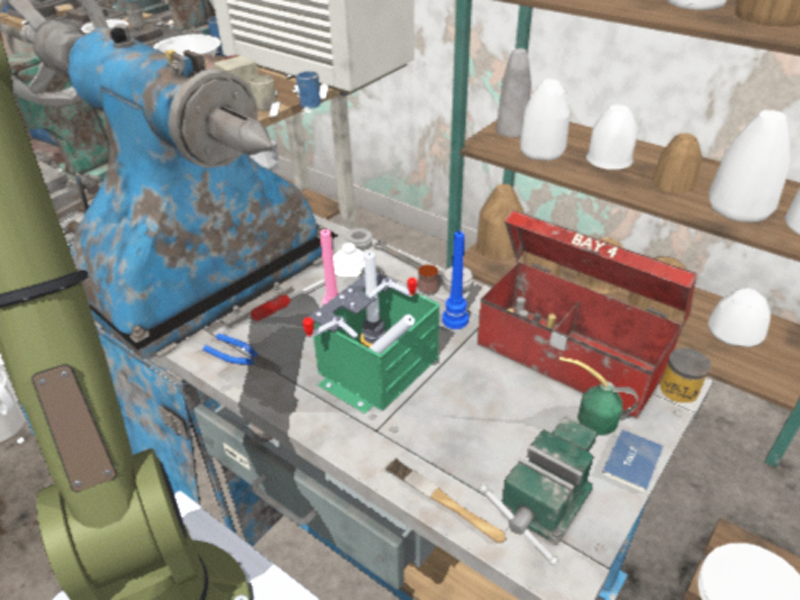

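View pics/top0b.png

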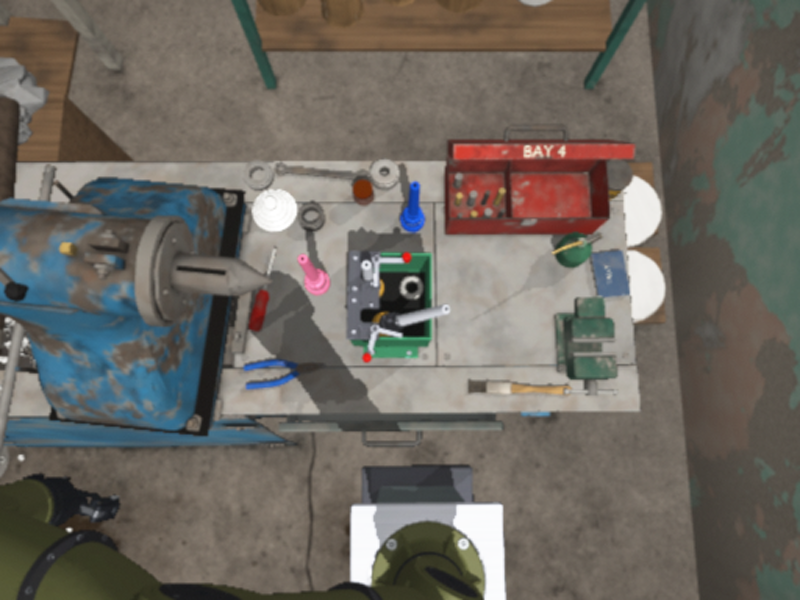

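Top view (800 px scale): bin near (392,303), fallen follower's shank end at (446,310), near keeper's knob at (367,357) and spare at (367,265). Possible mix-ups:
- **Shanks:** the fallen follower (446,310) against the spare (367,265), the pink look-alike (305,262) and the blue look-alike (415,190).
- **Red knobs:** near (367,357) against the far one, fixed, (407,257).

I choose the shank on the -x rim and the near knob, and check both in a crop.

```bash
python3 - <<'E'
import cv2,numpy as np
a=cv2.imread("pics/scene0.png")[140:270,185:300];b=cv2.imread("pics/top0.png")[145:240,210:300]
A=cv2.resize(a,None,fx=4.6,fy=4.6,interpolation=cv2.INTER_CUBIC);print(A.shape)
B=cv2.resize(b,None,fx=6.2,fy=6.2,interpolation=cv2.INTER_CUBIC)
cv2.imwrite("pics/c1.png",A);cv2.imwrite("pics/c2.png",B);print(B.shape)
E
```

```text
(598, 529, 3)
(589, 558, 3)
```

View pics/c1.png

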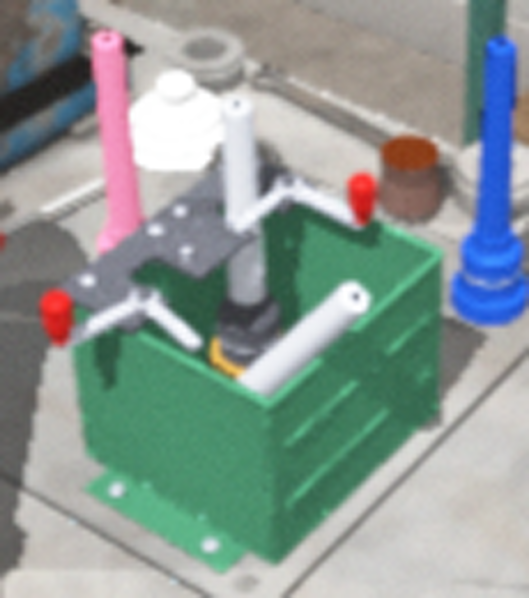

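View pics/c2.png

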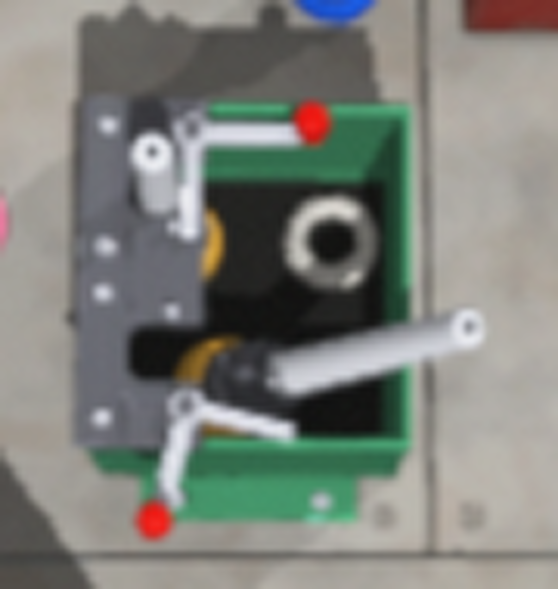

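```bash
cat > h.py <<'E'
import numpy as np,cv2,pickle
from scipy.optimize import least_squares
from cell import *
def cam(n):
    s=snapshot(n); return s["image"],np.array(s["intrinsics"]),np.array(s["world_from_camera"])
def proj(c,P):
    P=np.atleast_2d(P);T=np.linalg.inv(c[2]);q=P@T[:3,:3].T+T[:3,3];q=q@c[1].T;return q[:,:2]/q[:,2:]
def tri(obs):
    f=lambda p:np.concatenate([proj(c,p)[0]-u for c,u in obs])
    r=least_squares(f,[500,0,100]);return r.x,np.abs(r.fun).max()
def unz(c,u,z):
    d=c[2][:3,:3]@np.linalg.solve(c[1],[*u,1]);o=c[2][:3,3];return o+d*(z-o[2])/d[2]
E
python3 - <<'E'
from h import *
S=cam("scene");T=cam("top")
s=lambda u,v:np.array([(u+.5)/4.6-.5+185,(v+.5)/4.6-.5+140]);t=lambda u,v:np.array([(u+.5)/6.2-.5+210,(v+.5)/6.2-.5+145])
pts={"tip":((352,298),(466,328)),"knobtop":((55,295),(153,519)),"pivot":((146,300),(186,404)),"spare":((237,104),(151,152)),"cn":((272,400),(410,440)),"cf":((440,247),(410,105))}
for k,(a,b) in pts.items():
    p,e=tri([(S,s(*a)),(T,t(*b))]);print(k,p.round(1),e.round(2))
B={"pivot":(29,70,157),"spare":(46,-42,226),"cn":(-82,88,140),"cf":(-82,-88,140)}
def tf(q,P):
    c,n=np.cos(q[2]),np.sin(q[2]);return np.array([[c,-n,0],[n,c,0],[0,0,1]])@P+[q[0],q[1],0]
def f(q):
    return np.concatenate([np.r_[proj(S,tf(q,B[k]))[0]-s(*pts[k][0]),proj(T,tf(q,B[k]))[0]-t(*pts[k][1])] for k in B])
r=least_squares(f,[550,60,1.57],x_scale=[10,10,.1]);print(r.x,r.fun.round(1).tolist())
for k,p in {"bay":(46,42,4),"slot":(22,42,146),"pivot":(29,70,147)}.items():print(k,tf(r.x,np.array(p)).round(1))
E
```

```text
tip [532.9 -32.6 200.3] 0.01
knobtop [444.2 116.8 188.9] 0.23
pivot [504.3 102.9 150. ] 0.13
spare [614.3 116.5 226.4] 0.22
cn [486.4  -8.4 142.5] 0.11
cf [657.2 -10.1 144.6] 0.24
[572.8618054   72.37091669   1.57083602] [-0.3, -1.4, 0.5, 0.0, -0.6, -0.2, -0.5, -0.3, -0.1, 1.2, 0.4, 0.5, 0.8, 0.4, -0.4, -0.6]
bay [530.9 118.4   4. ]
slot [530.9  94.4 146. ]
pivot [502.9 101.4 147. ]
```

Emit:
{"op": "arm_command", "data": {"moves": [[0,0,-60,0,0,0],[0,0,-120,0,0,0],[0,0,-180,0,0,0],[-43,-41,-190,0,0,6],[-86,-82,-190,0,0,12]]}}

```text
t: 0.88
tcp_pos: [265.4, 481.0, 494.8]
orientation: [0.0, 0.275, 0.961, 0.001]
force: [0.8, 1.0, -0.3]
opening: 85.3
grasp_force: 0.0
```

```bash
cat >> h.py <<'E'
from scipy.spatial.transform import Rotation as R
def rot(q): return R.from_quat(np.r_[q[1:],q[0]])
def delta(p,Rt,o=None):
    o=o or get_obs();r=rot(o["orientation"])
    print("shift",(r.inv().apply(np.array(p)-o["tcp_pos"])).round(1),"turn",(r.inv()*Rt).as_rotvec(degrees=True).round(1))
def pose(y,z):  # tool y, tool z (world) -> Rotation
    z=np.array(z,float);z/=np.linalg.norm(z);y=np.array(y,float);y-=z*(y@z);y/=np.linalg.norm(y)
    return R.from_matrix(np.c_[np.cross(y,z),y,z])
E
python3 - <<'E'
from h import *
S=cam("scene");T=cam("top");o=get_obs();print(o["t"],o["tcp_pos"],o["force"])
s=lambda u,v:np.array([(u+.5)/4.6-.5+185,(v+.5)/4.6-.5+140]);t=lambda u,v:np.array([(u+.5)/6.2-.5+210,(v+.5)/6.2-.5+145])
# fit axis: base xy, tilt, azimuth
O=[(S,s(352,298),222),(T,t(466,328),222),(T,t(285,374),80),(S,s(250,392),None)]
def ax(q):
    th,az=q[2:];d=np.array([np.sin(th)*np.cos(az),np.sin(th)*np.sin(az),np.cos(th)]);return np.array([q[0],q[1],4+28*np.sin(th)]),d
def f(q):
    P,d=ax(q);e=[]
    for c,u,L in O:
        if L is None:
            a,b=proj(c,P+d*130)[0],proj(c,P+d*222)[0];n=(b-a)/np.linalg.norm(b-a);w=u-a;e+=[n[0]*w[1]-n[1]*w[0]]
        else:
            a,b=proj(c,P+d*L)[0],proj(c,P+d*222)[0]
            if L==222:e+=list(a-u)
            else:
                n=(proj(c,P+d*150)[0]-b);n/=np.linalg.norm(n);w=u-b;e+=[n[0]*w[1]-n[1]*w[0]]
    return e
r=least_squares(f,[533,98,.62,-1.6],x_scale=[10,10,.1,.1]);P,d=ax(r.x);print(r.x,np.degrees(r.x[2:]),r.fun.round(2),P,d)
print("tip",P+222*d,"TCP target",P+244*d)
delta(P+344*d,pose([1,0,0],-d)); 
E
```

```text
0.975 [269.08179701 476.3857056  495.34531182] [ 0.10574054 -0.25405801  0.02270644]
[528.96286267  91.60694086   0.60011562  -1.54946835] [ 34.38409241 -88.77799699] [ 0.06 -0.39  0.44  0.26  0.    0.38] [528.96286267  91.60694086  19.81266113] [ 0.0120438  -0.56460946  0.82527032]
tip [531.63658698 -33.73635871 203.022673  ] TCP target [531.90155065 -46.15776677 221.17862013]
shift [-532.8 -347.   193.3] turn [-16.5  31.9  55.6]
```

Emit:
{"op": "arm_command", "data": {"moves": [[-53,-35,0,0,0,10],[-106,-70,0,0,0,20],[-159,-105,0,0,0,30],[-212,-140,0,0,0,40],[-265,-173,0,0,0,50]]}}

```text
t: 1.6
tcp_pos: [397.5, 196.9, 494.1]
orientation: [0.0, 0.657, 0.754, 0.0]
force: [2.2, 0.1, -0.8]
opening: 85.1
grasp_force: 0.0
```

```bash
python3 - <<'E'
from h import *
P=np.array([529,91.6,19.8]);d=np.array([.012,-.5646,.8253]);o=get_obs();print(o["tcp_pos"])
delta(P+320*d,pose([1,0,0],-d)); 
E
```

```text
[397.5409005  196.93032312 494.07094243]
shift [-302.    94.5  210.1] turn [-1.7 34.3  7.5]
```

Emit:
{"op": "arm_command", "data": {"moves": [[-60,19,20,0,7,1.5],[-120,38,45,0,14,3],[-180,57,85,0,21,5],[-240,76,130,-1,28,6],[-295,93,175,-1.7,34,7.5]]}}

```text
t: 2.22
tcp_pos: [516.4, -48.4, 345.8]
orientation: [-0.211, 0.673, 0.679, 0.205]
force: [1.5, 1.4, 0.3]
opening: 85.3
grasp_force: 0.0
```

```bash
python3 - <<'E'
from h import *
P=np.array([529,91.6,19.8]);d=np.array([.012,-.5646,.8253]);o=get_obs();print(o["tcp_pos"],o["joint_pos"])
delta(P+320*d,pose([1,0,0],-d)); 
W=cam("wrist");pickle.dump(W,open("w1.pkl","wb"))
cv2.imwrite("pics/w1.png",cv2.resize(W[0],(800,600),interpolation=cv2.INTER_CUBIC))
for k,p in {"slot":(530.9,94.4,146),"tip":P+222*d,"bay":(530.9,118.4,4)}.items(): print(k,proj(W,p)[0]*1.5625)
E
```

```text
[516.41112243 -48.43904498 345.81764723] [ 0.1031678   0.42861281  0.35494655  1.69063618 -0.68024394  1.40807422
  0.69753741]
shift [-68.5  16.4  28.2] turn [0.  0.2 0.3]
slot [417.25243375 256.08289567]
tip [425.58368463 474.37650163]
bay [410.39708163 286.7491185 ]
```

View pics/w1.png

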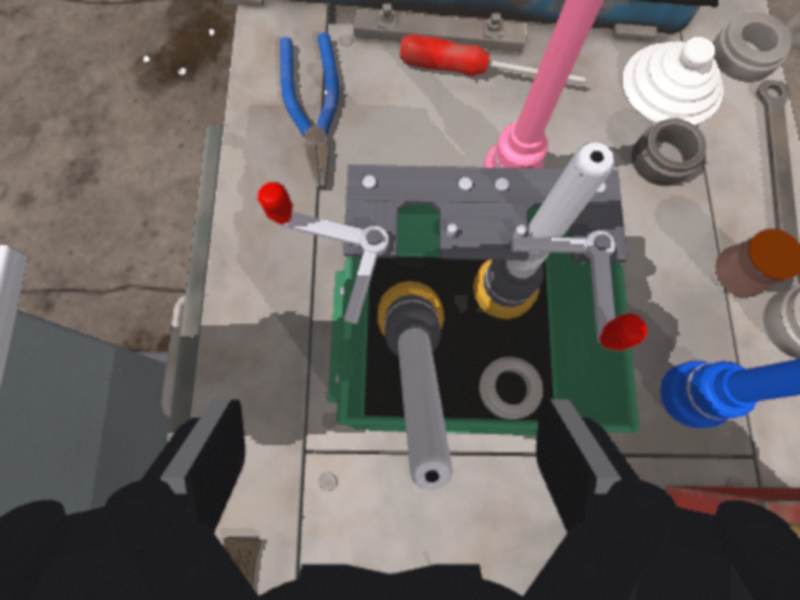

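Wrist view: fallen shank's tip at (432,475), brass pad at (411,308), slot mouth between (397,257) and (441,258), pivot (374,237), red knob (272,195). The choice is confirmed. Next I refine the positions with the three views.

```bash
python3 - <<'E'
from h import *
S=cam("scene");T=cam("top");W=pickle.load(open("w1.pkl","rb"))
s=lambda u,v:np.array([(u+.5)/4.6-.5+185,(v+.5)/4.6-.5+140]);t=lambda u,v:np.array([(u+.5)/6.2-.5+210,(v+.5)/6.2-.5+145]);w=lambda u,v:np.array([u,v])/1.5625
print("tip",tri([(S,s(352,298)),(T,t(466,328)),(W,w(431,475))]))
print("knob",tri([(S,s(55,295)),(T,t(153,519)),(W,w(271,189))]))
print("pivot",tri([(S,s(146,300)),(T,t(186,404)),(W,w(374,237))]))
print("spare",tri([(S,s(237,104)),(T,t(151,152)),(W,w(597,157))]))
print("slot W",[unz(W,w(*u),146).round(1) for u in((397,257),(441,258),(419,204))],"T",unz(T,t(207,352),146).round(1))
print("rim corner W",unz(W,w(341,424),140),unz(W,w(636,430),140))
print("neck W", unz(W,w(416.5,333),4+16+72*.82))
tip=tri([(S,s(352,298)),(T,t(466,328)),(W,w(431,475))])[0]
for z in (60,70,80):
  n=unz(W,w(416,333),z);v=tip-n;print(z,n.round(1),np.linalg.norm(v).round(1),(v/np.linalg.norm(v)).round(3))
E
```

```text
tip (array([534.18356384, -33.97101278, 200.10546581]), np.float64(0.7196192623800357))
knob (array([445.74124249, 118.62408192, 187.44414047]), np.float64(0.6902942928299751))
pivot (array([503.60433434, 104.31274995, 151.86193241]), np.float64(0.7355144846796122))
spare (array([615.91393815, 116.66441456, 226.04825247]), np.float64(0.6724819904010246))
slot W [array([518.1,  93.7, 146. ]), array([545.9,  93.2, 146. ]), array([532.2, 130.6, 146. ])] T [530.6  92.9 146. ]
rim corner W [485.67827103  -9.29181818 140.        ] [658.82771281 -11.04156967 140.        ]
neck W [533.08310929  59.10904244  79.04      ]
60 [533.5  63.2  60. ] 170.5 [ 0.004 -0.57   0.822]
70 [533.1  61.1  70. ] 161.1 [ 0.007 -0.59   0.808]
80 [532.7  58.9  80. ] 151.8 [ 0.01  -0.612  0.791]
```

```bash
cat >>h.py <<'E'
d0=np.array([.007,-.585,.811]);d0/=np.linalg.norm(d0);tip0=np.array([534.,-34,200])
E
python3 - <<'E'
from h import *
print(get_obs()["tcp_pos"])
for a in (100,22): delta(tip0+a*d0,pose([1,0,0],-d0))
E
```

```text
[515.60841404 -50.72557975 342.32582533]
shift [-68.7  20.   27.1] turn [-0.6  1.8 -0.4]
shift [-66.3  20.8 105. ] turn [-0.6  1.8 -0.4]
```

Emit:
{"op": "arm_command", "data": {"moves": [[-45,14,5,-0.6,1.8,-0.4],[-68,20,27,-0.6,1.8,-0.4],[-68,20,50,-0.6,1.8,-0.4],[-67,20.5,80,-0.6,1.8,-0.4],[-66.5,20.8,90,-0.6,1.8,-0.4]], "gripper": 1}}

```text
t: 3.0
tcp_pos: [535.0, -48.6, 234.6]
orientation: [-0.219, 0.667, 0.678, 0.217]
force: [0.3, 0.0, 0.4]
opening: 85.2
grasp_force: 0.0
```

```bash
python3 - <<'E'
from h import *
o=get_obs();print(o["tcp_pos"],o["force"])
delta(tip0+22*d0,pose([1,0,0],-d0))
W=cam("wrist");print("tip now proj",proj(W,tip0)[0])
a=W[0];cv2.imwrite("pics/w2.png",cv2.resize(a,(800,600),interpolation=cv2.INTER_CUBIC))
print(proj(W,tip0)[0]*1.5625)
E
```

```text
[535.03806658 -48.59956863 234.62779642] [0.25645661 0.02846572 0.40807739]
shift [-8.4 -0.9 14.6] turn [ 0.  -0.1  0.8]
tip now proj [246.78486383 320.87864781]
[385.60134974 501.3728872 ]
```

View pics/w2.png

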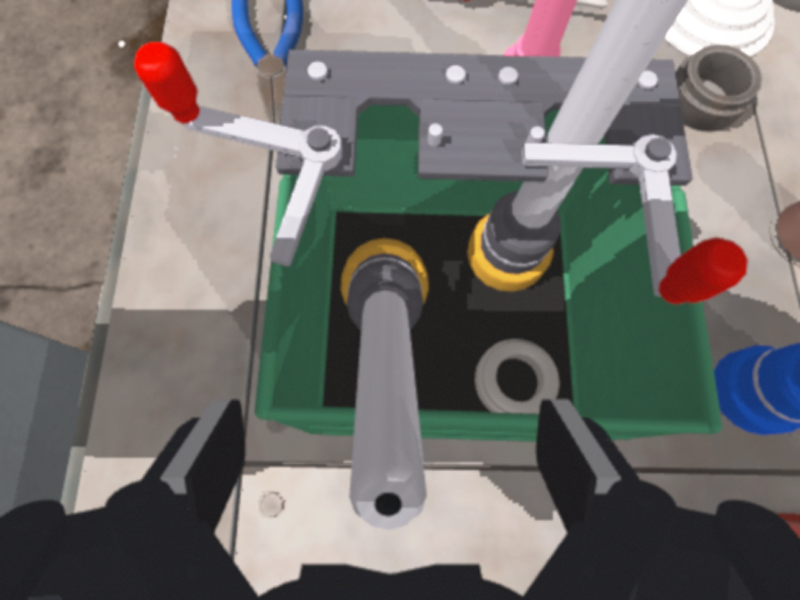

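The shank tip at (388,500) lies centred between the fingers and within 2 px of the prediction, so I go on to the grasp.

Emit:
{"op": "arm_command", "data": {"moves": [[-4,-0.5,7,0,0,0.4],[-8,-0.5,14,0,0,0.8],[-8,-0.5,14.5,0,0,0.8]]}}

```text
t: 3.42
tcp_pos: [534.6, -49.9, 217.8]
orientation: [-0.219, 0.674, 0.672, 0.215]
force: [0.8, -0.8, -0.7]
opening: 85.3
grasp_force: 0.0
```

Emit:
{"op": "arm_command", "data": {"moves": [[0,0,0,0,0,0],[0,0,0,0,0,0],[0,0,0,0,0,0],[0,0,0,0,0,0],[0,0,0,0,0,0]], "gripper": 0}}

```text
t: 4.05
tcp_pos: [534.1, -49.7, 218.3]
orientation: [-0.22, 0.674, 0.672, 0.215]
force: [-3.0, -3.2, 3.7]
opening: 19.4
grasp_force: 58.5
```

```bash
cat > plan.py <<'E'
from h import *
o=get_obs();r=rot(o["orientation"]);zt=-r.as_matrix()[:,2];T0=o["tcp_pos"]
print("tool back axis",zt.round(3),"d0",d0.round(3),"lateral of tip",((tip0-T0)-((tip0-T0)@zt)*zt).round(1),(T0-tip0)@zt)
P0=tip0-222*d0; P0[2]=4+28*np.hypot(*d0[:2])
print("P0",P0)
h=-d0*d0[2]+np.array([0,0,0]);e=np.array([d0[0],d0[1],0]);e/=np.linalg.norm(e)
e=e-d0*(e@d0);e/=np.linalg.norm(e);E0=P0+28*e;print("E0",E0)
ax=np.cross(d0,[0,0,1]);ang=np.arccos(d0[2]);ax/=np.linalg.norm(ax)
for k in range(1,11):
    f=k/10;Q=R.from_rotvec(ax*ang*f)
    Ef=E0+[ (531.5-P0[0])*f,0,2*min(1,k/2)]
    Tf=Ef+Q.apply(T0-E0)
    print(k,r.inv().apply(Tf-T0).round(1),(r.inv()*Q*r).as_rotvec(degrees=True).round(1),Tf.round(1))
E
python3 plan.py
```

```text
tool back axis [ 0.005 -0.585  0.811] d0 [ 0.007 -0.585  0.811] lateral of tip [0.  1.7 1.2] 24.015297625978786
P0 [532.44599611  95.87032468  20.38121356]
E0 [532.717697    73.16389341   4.        ]
1 [15.9 -0.3  1.3] [-0.  -3.6 -0. ] [533.8 -36.1 226.5]
2 [31.6 -0.6  3.5] [-0.1 -7.2 -0. ] [533.6 -22.  233.9]
3 [46.5 -0.9  7.5] [ -0.1 -10.7  -0. ] [533.3  -7.6 239.4]
4 [61.1 -1.2 12.4] [ -0.2 -14.3  -0. ] [533.    7.1 244. ]
5 [75.4 -1.5 18.2] [ -0.2 -17.9  -0. ] [532.8  22.1 247.7]
6 [89.3 -1.8 24.9] [ -0.3 -21.5  -0. ] [532.5  37.3 250.4]
7 [102.8  -2.1  32.4] [ -0.3 -25.1  -0. ] [532.2  52.6 252.2]
8 [115.8  -2.4  40.8] [ -0.4 -28.6  -0.1] [531.9  68.  253. ]
9 [128.2  -2.7  50. ] [ -0.4 -32.2  -0.1] [531.6  83.5 252.8]
10 [140.   -3.   59.9] [ -0.5 -35.8  -0.1] [531.4  98.9 251.7]
```

Emit:
{"op": "arm_command", "data": {"moves": [[16,-0.3,1.3,0,-3.6,0],[31.5,-0.6,3.5,0,-7.2,0],[46.5,-0.9,7.5,-0.1,-10.7,0],[61,-1.2,12.4,-0.2,-14.3,0],[61,-1.2,12.4,-0.2,-14.3,0]]}}

```text
t: 4.68
tcp_pos: [533.6, 9.5, 243.7]
orientation: [-0.133, 0.694, 0.695, 0.131]
force: [-0.6, -0.1, -4.2]
opening: 19.5
grasp_force: 58.7
```

```bash
cat > p2.py <<'E'
from h import *
# remaining: from planned world targets (tcp, tilt of tool back axis)
import sys
o=get_obs();print(o["tcp_pos"].round(1),o["force"].round(1),o["opening"],o["grasp_force"])
for a,x,y,z in [(21.5,532.7,22.1,247.7),(14.3,532.2,52.6,252.2),(7.2,531.9,68,253),(0,531.5,98.9,251.7),(0,531.5,108,251.7),(0,531.5,117.5,251.7),(0,531.5,117.5,248)]:
    t=np.radians(a);print(a,end=" ");delta([x,y,z],pose([1,0,0],[0,np.sin(t),-np.cos(t)]),o)
E
python3 p2.py
```

```text
[533.6   9.5 243.7] [-0.6 -0.1 -4.2] 19.463199387010345 58.73628951609135
21.5 shift [13.1 -0.9  0.9] turn [-0.1 -0.1  0.1]
14.3 shift [43.2 -1.3  7.9] turn [-0.1 -7.3  0.1]
7.2 shift [57.8 -1.6 12.8] turn [ -0.1 -14.4   0.1]
0 shift [86.  -1.9 25.4] turn [ -0.1 -21.6   0.1]
0 shift [94.5 -1.9 28.8] turn [ -0.1 -21.6   0.1]
0 shift [103.3  -1.9  32.3] turn [ -0.1 -21.6   0.1]
0 shift [102.   -1.9  35.7] turn [ -0.1 -21.6   0.1]
```

Emit:
{"op": "arm_command", "data": {"moves": [[13.2,-0.5,0.9,0,-3.6,0],[28.3,-0.9,3.9,0,-7.2,0],[43,-1.3,7.9,-0.1,-10.8,0.1],[43,-1.3,7.9,-0.1,-10.8,0.1]]}}

```text
t: 5.18
tcp_pos: [532.1, 51.5, 251.5]
orientation: [-0.067, 0.704, 0.703, 0.066]
force: [-0.3, 0.1, -5.7]
opening: 19.1
grasp_force: 58.7
```

```bash
python3 p2.py; python3 - <<'E'
from h import *
W=cam("wrist");pickle.dump(W,open("w3.pkl","wb"))
cv2.imwrite("pics/w3.png",cv2.resize(W[0],(800,600),interpolation=cv2.INTER_CUBIC))
for y in (94,131): print(proj(W,[[517.5,y,146],[545.5,y,146]])*1.5625)
T=cam("top");S=cam("scene");print(proj(W,[531.5,94,146])*1.5625)
E
```

```text
[532.1  51.5 251.5] [-0.3  0.1 -5.7] 19.123698350049274 58.71328063309193
21.5 shift [-29.6   0.6  -1.8] turn [-0.1 10.7 -0.1]
14.3 shift [ 1.2  0.  -0.5] turn [-0.1  3.5 -0.1]
7.2 shift [16.5 -0.3  1.6] turn [-0.1 -3.6 -0.1]
0 shift [46.6 -0.7  8.6] turn [ -0.2 -10.8  -0.1]
0 shift [55.5 -0.7 10.3] turn [ -0.2 -10.8  -0.1]
0 shift [64.8 -0.7 12.1] turn [ -0.2 -10.8  -0.1]
0 shift [64.1 -0.7 15.8] turn [ -0.2 -10.8  -0.1]
[[351.03313825 296.46491014]
 [425.78023976 296.3811233 ]]
[[349.84223691 195.89605756]
 [426.56510996 195.74984025]]
[[388.39579183 296.42302894]]
```

View pics/w3.png

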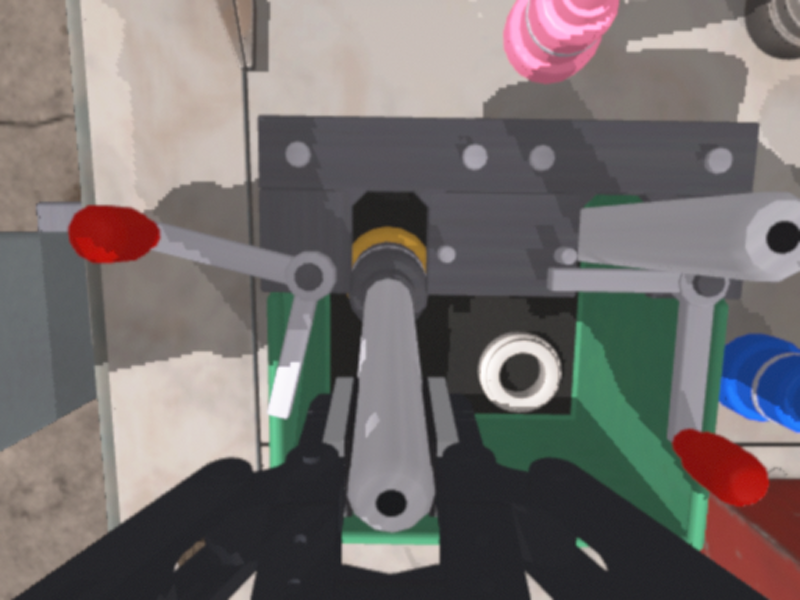

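Slot edges are at (353,290) and (428,290), so its centre is near 390. The shank runs from (388,285) to (391,500), so it lines up with the slot. I continue upright and into it.

Emit:
{"op": "arm_command", "data": {"moves": [[16.5,0,1.6,0,-3.6,0],[31.7,0,4.6,0,-7.2,0],[46.6,0,8.6,-0.2,-10.8,0],[51,0,9.5,-0.2,-10.8,0],[51,0,9.5,-0.2,-10.8,0]]}}

```text
t: 5.95
tcp_pos: [532.7, 100.8, 252.2]
orientation: [0.001, 0.709, 0.705, 0.0]
force: [-0.1, -0.3, -5.5]
opening: 19.3
grasp_force: 58.7
```

```bash
python3 p2.py
```

```text
[532.7 100.8 252.2] [-0.1 -0.3 -5.5] 19.348759246200583 58.68947088718414
21.5 shift [-78.7   0.5   4.5] turn [ 0.2 21.5 -0.3]
14.3 shift [-48.2  -0.2  -0. ] turn [ 0.1 14.3 -0.3]
7.2 shift [-32.8  -0.6  -0.8] turn [ 0.1  7.2 -0.3]
0 shift [-1.9 -1.2  0.5] turn [ 0.1  0.  -0.4]
0 shift [ 7.2 -1.2  0.5] turn [ 0.1  0.  -0.4]
0 shift [16.7 -1.3  0.4] turn [ 0.1  0.  -0.4]
0 shift [16.7 -1.3  4.1] turn [ 0.1  0.  -0.4]
```

Emit:
{"op": "arm_command", "data": {"moves": [[5,-0.5,0,0,0,0],[10,-0.5,0,0,0,0],[14.5,-0.5,0,0,0,0],[14.5,-0.5,0,0,0,0],[14.5,-0.5,1,0,0,0]]}}

```text
t: 6.58
tcp_pos: [532.3, 116.4, 251.3]
orientation: [0.001, 0.709, 0.705, 0.0]
force: [-0.8, -0.4, -5.7]
opening: 19.1
grasp_force: 58.7
```

Emit:
{"op": "arm_command", "data": {"moves": [[0,0,0.7,0,0,0],[0,0,0.7,0,0,0],[0,0,1.4,0,0,0],[0,0,1.4,0,0,0]]}}

```text
t: 7.08
tcp_pos: [532.4, 116.3, 250.1]
orientation: [0.001, 0.709, 0.705, 0.0]
force: [-0.6, -0.5, -1.3]
opening: 19.1
grasp_force: 59.0
```

Emit:
{"op": "arm_command", "data": {"moves": [[0,0,0.5,0,0,0],[0,0,0.5,0,0,0]]}}

```text
t: 7.32
tcp_pos: [532.5, 116.3, 250.0]
orientation: [0.002, 0.709, 0.705, 0.001]
force: [-2.1, -1.1, 5.2]
opening: 19.2
grasp_force: 60.0
```

Emit:
{"op": "arm_command", "data": {"moves": [[0,0,0,0,0,0],[0,0,0,0,0,0],[0,0,0,0,0,0]], "gripper": 0.5}}

```text
t: 7.7
tcp_pos: [532.3, 116.6, 249.3]
orientation: [0.001, 0.709, 0.705, 0.0]
force: [-0.2, -0.9, -0.1]
opening: 42.7
grasp_force: 0.0
```

```bash
python3 - <<'E'
from h import *
W=cam("wrist");S=cam("scene")
a=cv2.resize(W[0],(512,384));b=cv2.resize(S[0][140:236,190:280],(360,384),interpolation=cv2.INTER_CUBIC)
c=np.hstack([W[0],b])[:, :];print(c.shape)
cv2.imwrite("pics/m1.png",c[:,72:]);pickle.dump((W,S),open("m1.pkl","wb"))
print("W tip",proj(W,[532,118,226])-[72,0],"S tip",(proj(S,[532,118,226])-[190,140])*4+[440,0],"S top,z=150",(proj(S,[532,118,150])-[190,140])*4+[440,0])
E
```

```text
(384, 872, 3)
W tip [[175.6707031  323.32199155]] S tip [[546.16955228 145.36412922]] S top,z=150 [[554.36707826 230.65820572]]
```

View pics/m1.png

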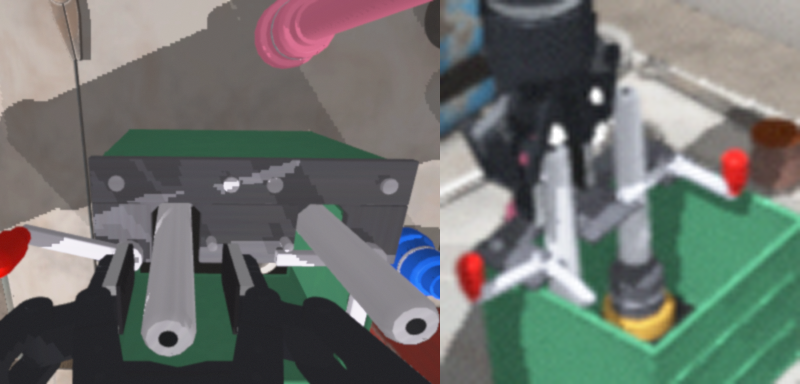

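```bash
python3 - <<'E'
from h import *
W,S=pickle.load(open("m1.pkl","rb"))
p=unz(W,[168+72,337],226);print("tip",p)
for z in (220,200,175,150): print(z,proj(W,[p[0],p[1],z])-[72,0],proj(W,[p[0]-11,p[1],z])-[72,0],proj(W,[p[0]+11,p[1],z])-[72,0],"S",(proj(S,[p[0],p[1],z])-[190,140])*4+[440,0])
print("sparetip",unz(W,[415+72,326],226))
print("slot pred",proj(W,[[518,94,146],[546,94,146],[518,131,146],[546,131,146]])-[72,0])
# shank edge columns per row
g=cv2.cvtColor(W[0],cv2.COLOR_BGR2GRAY)
for v in (212,225,240,260,290): print(v,g[v,72+140:72+206:2].tolist())
E
```

```text
tip [529.23983401 112.10966612 226.        ]
220 [[168.4253101 325.118946 ]] [[138.85209236 325.26832805]] [[198.00038988 324.96955455]] S [[550.70693046 157.40363707]]
200 [[169.59458407 292.45523275]] [[144.00751207 292.58536922]] [[195.18304995 292.32508919]] S [[552.88182549 180.42582504]]
175 [[170.67681536 262.22305994]] [[148.77919287 262.33513635]] [[192.57545874 262.11097831]] S [[555.53308384 208.49052132]]
150 [[171.48627224 239.61085072]] [[152.3482048  239.70926374]] [[190.62511948 239.51243369]] S [[558.11234284 235.79307379]]
sparetip [615.83851309 116.34108941 226.        ]
slot pred [[153.31182091 263.75391222]
 [199.67340179 263.51669555]
 [151.44854913 206.50279262]
 [200.74628023 206.24754779]]
212 [118, 121, 121, 118, 115, 109, 69, 32, 40, 125, 139, 141, 148, 158, 154, 145, 142, 139, 140, 142, 141, 140, 141, 140, 139, 136, 39, 33, 33, 36, 65, 78, 80]
225 [128, 121, 121, 118, 116, 105, 56, 38, 152, 193, 161, 142, 140, 141, 142, 140, 140, 138, 141, 142, 140, 140, 140, 143, 142, 130, 54, 33, 32, 35, 59, 68, 67]
240 [81, 81, 82, 118, 125, 118, 75, 125, 141, 141, 140, 141, 142, 141, 140, 140, 138, 138, 139, 143, 139, 140, 140, 142, 143, 148, 93, 33, 33, 40, 68, 80, 80]
260 [231, 138, 81, 117, 124, 126, 139, 141, 140, 140, 141, 141, 141, 141, 139, 138, 136, 137, 140, 140, 138, 139, 139, 143, 143, 147, 139, 42, 33, 63, 127, 134, 133]
290 [73, 72, 73, 97, 138, 138, 138, 138, 139, 141, 141, 140, 139, 138, 137, 135, 136, 137, 139, 140, 138, 137, 139, 143, 145, 145, 148, 121, 76, 75, 74, 74, 74]
```

The follower stands in the slot, its tip at (168,337) in the left half. It is about 5 mm short in y and 1–2 mm low in x. I regrip it where it stands and nudge it in.

Emit:
{"op": "arm_command", "data": {"moves": [[0,-2.3,0,0,0,0],[0,-2.3,0,0,0,0]]}}

```text
t: 8.05
tcp_pos: [529.8, 116.5, 249.3]
orientation: [0.001, 0.709, 0.705, 0.0]
force: [-0.7, 0.2, 0.6]
opening: 42.7
grasp_force: 0.0
```

Emit:
{"op": "arm_command", "data": {"moves": [[0,0,0,0,0,0],[0,0,0,0,0,0],[0,0,0,0,0,0],[0,0,0,0,0,0]], "gripper": 0}}

```text
t: 8.55
tcp_pos: [530.3, 116.5, 249.6]
orientation: [0.002, 0.709, 0.705, 0.001]
force: [0.7, 0.3, 1.7]
opening: 19.1
grasp_force: 59.0
```

Emit:
{"op": "arm_command", "data": {"moves": [[0,0,-1,0,0,0],[2.5,0.8,-1,0,0,0],[5,1.5,-1,0,0,0],[5,1.5,-1,0,0,0],[5,1.5,-0.5,0,0,0]]}}

```text
t: 9.18
tcp_pos: [531.5, 121.4, 249.7]
orientation: [0.001, 0.709, 0.705, 0.0]
force: [0.2, -0.5, -4.9]
opening: 19.1
grasp_force: 58.7
```

Emit:
{"op": "arm_command", "data": {"moves": [[0,0,0.5,0,0,0],[0,0,0.5,0,0,0]]}}

```text
t: 9.43
tcp_pos: [531.6, 121.4, 249.6]
orientation: [0.001, 0.709, 0.705, 0.0]
force: [-0.1, 0.6, -2.3]
opening: 19.4
grasp_force: 59.0
```

Emit:
{"op": "arm_command", "data": {"moves": [[0,0,0.4,0,0,0],[0,0,0.4,0,0,0]]}}

```text
t: 9.68
tcp_pos: [531.8, 121.4, 249.5]
orientation: [0.002, 0.709, 0.705, 0.001]
force: [-1.4, -0.3, 3.0]
opening: 19.4
grasp_force: 59.6
```

Emit:
{"op": "arm_command", "data": {"moves": [[0,0,0,0,0,0],[0,0,0,0,0,0],[0,0,0,0,0,0]], "gripper": 0.5}}

```text
t: 10.05
tcp_pos: [531.6, 121.5, 248.9]
orientation: [0.001, 0.709, 0.705, 0.0]
force: [-0.1, -0.2, 0.0]
opening: 42.6
grasp_force: 0.0
```

Emit:
{"op": "arm_command", "data": {"moves": [[0,0,-50,0,0,0],[0,0,-100,0,0,0],[-50,0,-120,0,0,0],[-100,0,-120,0,0,0],[-100,0,-120,0,0,0]]}}

```text
t: 10.68
tcp_pos: [530.4, 16.8, 370.1]
orientation: [0.003, 0.711, 0.703, 0.0]
force: [0.2, 0.2, -0.2]
opening: 42.6
grasp_force: 0.0
```

```bash
python3 - <<'E'
from h import *
print(get_obs()["t"],get_obs()["tcp_pos"])
W=cam("wrist");S=cam("scene");T=cam("top");pickle.dump((W,S,T),open("m2.pkl","wb"))
w=proj(W,[531,118,180])[0].astype(int);print(w,proj(W,[445,118,187]))
x0=max(0,w[0]-130);y0=max(0,w[1]-130);cw=cv2.resize(W[0][y0:y0+260,x0:x0+260],(420,420),interpolation=cv2.INTER_CUBIC)
cs=cv2.resize(S[0][140:235,190:276],(380,420),interpolation=cv2.INTER_CUBIC)
print("crop",x0,y0,W[0][y0:y0+260,x0:x0+260].shape,"scene fx",380/86,420/95)
cv2.imwrite("pics/m2.png",np.hstack([cw,cs]))
E
```

```text
10.675 [530.39058154  16.79237863 370.09432688]
[247  53] [[127.12230935  54.11230404]]
crop 117 0 (260, 260, 3) scene fx 4.4186046511627906 4.421052631578948
```

View pics/m2.png

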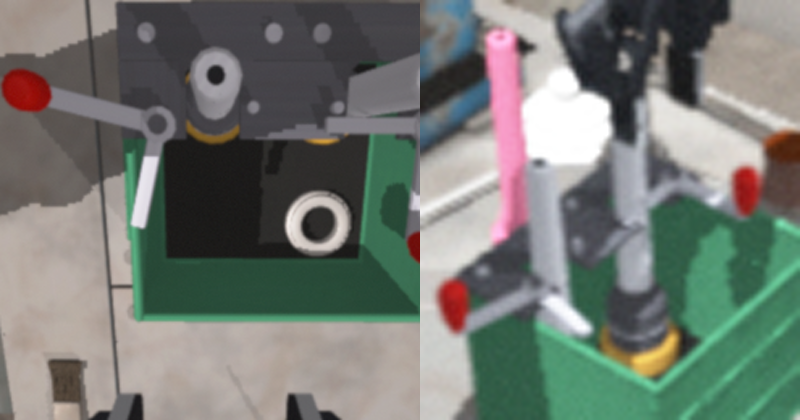

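```bash
python3 - <<'E'
from h import *
W,S,T=pickle.load(open("m2.pkl","rb"))
w=lambda u,v:np.array([117+(u+.5)/1.6154-.5,(v+.5)/1.6154-.5]);s=lambda u,v:np.array([(u-420+.5)/4.419-.5+190,(v+.5)/4.421-.5+140])
print(tri([(W,w(216,75)),(S,s(540,162))]),unz(W,w(216,75),226),unz(S,s(540,162),226))
print("pad front edge",unz(W,w(213,142),22),unz(W,w(213,142),4))
print("slot edges",unz(W,w(186,136),146),unz(W,w(240,136),146))
print("rim corner",unz(W,w(138,319),140))
print("knob top",tri([(W,w(20,92)),(S,s(455,283))]),unz(W,w(20,92),187),"pivot",unz(W,w(157,124),157))
delta([446,118,175+54+3],pose([np.cos(np.radians(-75)),np.sin(np.radians(-75)),0],[0,0,-1]))
E
```

```text
(array([532.95109061, 118.39098106, 225.53137191]), np.float64(0.09286315775236176)) [532.93971024 118.35401457 226.        ] [532.65318313 117.74870314 226.        ]
pad front edge [531.5409327   91.55729893  22.        ] [531.54398778  91.28534642   4.        ]
slot edges [517.29269716  96.62967815 146.        ] [545.83205595  96.27185809 146.        ]
rim corner [484.9899697   -7.61994693 140.        ]
knob top (array([446.6944297 , 116.10253995, 188.22897476]), np.float64(0.3407345509521633)) [446.24810305 116.23262509 187.        ] pivot [503.34676456 102.6118368  157.        ]
shift [ 95.3 -85.5 136.6] turn [ 0.1 -0.  74.8]
```

The follower stands upright in its slot: tip measured at (532.9, 118.4, 225.5) against about (531, 118, 226) needed. Next is the keeper: red knob at wrist-crop (27,90), open.

Emit:
{"op": "arm_command", "data": {"moves": [[20,-18,0,0,0,10],[40,-36,0,0,0,20],[60,-54,0,0,0,30],[80,-72,0,0,0,40],[95,-84,10,0,0,50]], "gripper": 0.6}}

```text
t: 11.45
tcp_pos: [446.5, 119.5, 358.8]
orientation: [0.001, 0.941, 0.339, 0.001]
force: [0.2, 0.1, -0.1]
opening: 51.2
grasp_force: 0.0
```

Emit:
{"op": "arm_command", "data": {"moves": [[0,0,0,0,0,10],[0,0,15,0,0,20],[0,0,30,0,0,25],[0,0,40,0,0,25],[0,0,40,0,0,25]]}}

```text
t: 12.08
tcp_pos: [446.9, 117.8, 318.2]
orientation: [0.001, 0.992, 0.13, 0.0]
force: [0.7, -0.4, 0.9]
opening: 51.1
grasp_force: 0.0
```

```bash
python3 - <<'E'
from h import *
o=get_obs();print(o["t"],o["tcp_pos"],o["joint_pos"].round(2))
c=np.radians(-75);delta([446.5,116.5,231],pose([np.cos(c),np.sin(c),0],[0,0,-1]))
W=cam("wrist");print(proj(W,[446.5,116.5,187]),proj(W,[446.5,116.5,165]))
h=cv2.cvtColor(W[0],cv2.COLOR_BGR2HSV);m=(((h[...,0]<6)|(h[...,0]>174))&(h[...,1]>180)).astype(np.uint8)
n,l,st,ce=cv2.connectedComponentsWithStats(m)
for i in range(1,n):
    if st[i,4]>60:print(st[i],ce[i])
E
```

```text
12.075 [446.94652447 117.75877147 318.1630479 ] [-1.    0.35  0.95  1.89 -0.33  1.06 -1.23]
shift [-0.8  0.9 87.2] turn [ 0.1 -0.  -0.1]
[[249.84118798 213.84504953]] [[249.76673515 202.3912456 ]]
[ 13   0  40  30 686] [31.59037901 10.30466472]
[236 193  25  32 601] [247.99168053 208.5906822 ]
```

Emit:
{"op": "arm_command", "data": {"moves": [[0,1,30,0,0,0],[-0.5,1,55,0,0,0],[-0.8,1,75,0,0,0],[-0.8,1,86,0,0,0],[-0.8,1,86,0,0,0]]}}

```text
t: 12.75
tcp_pos: [447.1, 115.7, 232.8]
orientation: [0.001, 0.992, 0.128, 0.001]
force: [-0.1, -0.6, -0.9]
opening: 51.4
grasp_force: 0.0
```

Emit:
{"op": "arm_command", "data": {"moves": [[0,0,0,0,0,0],[0,0,0,0,0,0],[0,0,0,0,0,0],[0,0,0,0,0,0]], "gripper": 0}}

```text
t: 13.25
tcp_pos: [447.1, 115.9, 233.5]
orientation: [0.0, 0.992, 0.128, 0.001]
force: [-2.2, 1.2, 6.1]
opening: 15.1
grasp_force: 58.4
```

```bash
cat > arc.py <<'E'
from h import *
o=get_obs();T0=o["tcp_pos"];r=rot(o["orientation"]);print(T0,o["force"],o["opening"])
c=np.array([503.3,102.6]);v=T0[:2]-c;a0=np.degrees(np.arctan2(v[1],v[0]))%360;rad=np.linalg.norm(v);print("az",a0,"r",rad)
y=r.as_matrix()[:,1];yaw=np.degrees(np.arctan2(y[1],y[0]));print("yaw",yaw)
for a in np.linspace(a0,270,12)[1:]:
    f=(a-a0)/(270-a0);rr=rad+(60-rad)*f
    p=[*(c+rr*np.array([np.cos(np.radians(a)),np.sin(np.radians(a))])),T0[2]]
    t=np.radians(yaw*(1-f));print(round(a,1),end=" ");delta(p,pose([np.cos(t),np.sin(t),0],[0,0,-1]),o)
E
python3 arc.py
```

```text
[447.12481364 115.89042402 233.53019925] [-2.22671518  1.18779806  6.10842765] 15.143476826933181
az 166.68920801786615 r 57.72596411919723
yaw -75.25114177289116
176.1 shift [-3.9  8.6 -0. ] turn [ 0.1 -0.1 -6.8]
185.5 shift [-6.4 17.8  0. ] turn [  0.1  -0.1 -13.7]
194.9 shift [-7.4 27.3  0. ] turn [  0.1  -0.1 -20.5]
204.3 shift [-6.8 36.8  0. ] turn [  0.1  -0.1 -27.4]
213.6 shift [-4.7 46.2  0. ] turn [  0.1  -0.1 -34.2]
223.0 shift [-1.  55.1  0.1] turn [  0.1  -0.1 -41. ]
232.4 shift [ 4.1 63.3  0.1] turn [  0.1  -0.1 -47.9]
241.8 shift [10.5 70.6  0.1] turn [  0.1  -0.1 -54.7]
251.2 shift [18.  76.8  0.1] turn [  0.1  -0.1 -61.6]
260.6 shift [26.5 81.7  0.2] turn [  0.2  -0.1 -68.4]
270.0 shift [35.7 85.2  0.2] turn [  0.2  -0.1 -75.3]
```

Emit:
{"op": "arm_command", "data": {"moves": [[-4,8.6,0,0,0,-6.8],[-6.4,17.8,0,0,0,-13.7],[-7.4,27.3,0,0,0,-20.5],[-6.8,36.8,0,0,0,-27.4],[-6.8,36.8,0,0,0,-27.4]]}}

```text
t: 13.88
tcp_pos: [450.0, 78.8, 233.5]
orientation: [0.0, 0.933, 0.36, 0.002]
force: [-1.7, 3.3, 5.6]
opening: 15.6
grasp_force: 59.6
```

```bash
python3 - <<'E'
s=open('arc.py').read().replace(",12)[1:]",",8)[1:]");open('arc2.py','w').write(s)
E
python3 arc2.py
```

```text
[450.02363289  78.80359865 233.52866397] [-1.74033385  3.26125294  5.59145006] 15.62312261526765
az 204.068386223925 r 58.34929314076859
yaw -47.818931886989425
213.5 shift [-2.5  9.3  0. ] turn [ 0.1 -0.1 -6.8]
222.9 shift [-3.4 18.9  0. ] turn [  0.1  -0.1 -13.7]
232.3 shift [-2.7 28.5  0.1] turn [  0.1  -0.1 -20.5]
241.7 shift [-0.4 38.   0.1] turn [  0.1  -0.1 -27.3]
251.2 shift [ 3.4 47.   0.1] turn [  0.2  -0.1 -34.2]
260.6 shift [ 8.6 55.3  0.1] turn [  0.2  -0.1 -41. ]
270.0 shift [15.2 62.6  0.2] turn [  0.2  -0.1 -47.8]
```

Emit:
{"op": "arm_command", "data": {"moves": [[-2.5,9.3,0,0,0,-6.8],[-3.4,18.9,0,0,0,-13.7],[-2.7,28.5,0,0,0,-20.5],[-0.4,38,0,0,0,-27.3],[3.4,47,0,0,0,-34.2]]}}

```text
t: 14.5
tcp_pos: [482.5, 47.1, 233.4]
orientation: [-0.0, 0.785, 0.619, -0.0]
force: [-4.9, 7.1, 9.0]
opening: 15.8
grasp_force: 59.9
```

```bash
sed -i 's/,8)\[1:\]/,4)[1:]/' arc2.py; python3 arc2.py
```

```text
[482.53947508  47.11325668 233.362309  ] [-4.93796235  7.05143064  9.00734523] 15.752229316545373
az 249.4865189908262 r 59.24338004564753
yaw -13.442520913016955
256.3 shift [-0.7  7.1 -0. ] turn [-0.1 -0.  -4.5]
263.2 shift [-0.6 14.2 -0. ] turn [-0.1 -0.  -9. ]
270.0 shift [ 0.4 21.2 -0. ] turn [ -0.1  -0.  -13.4]
```

Emit:
{"op": "arm_command", "data": {"moves": [[0,7,0,0,0,-4.5],[0.5,14,0,0,0,-9],[1.5,20,0,0,0,-13],[1.5,22,0,0,0,-13],[1.5,22,0,0,0,-13]]}}

```text
t: 15.12
tcp_pos: [502.8, 42.5, 233.3]
orientation: [-0.001, 0.712, 0.703, -0.002]
force: [-11.0, 3.0, 14.5]
opening: 15.7
grasp_force: 59.5
```

Emit:
{"op": "arm_command", "data": {"moves": [[0,1.5,0,0,0,0],[0,1.5,0,0,0,0]]}}

```text
t: 15.38
tcp_pos: [503.0, 42.5, 233.2]
orientation: [-0.002, 0.712, 0.703, -0.002]
force: [-17.2, 2.3, 18.6]
opening: 15.7
grasp_force: 60.0
```

Emit:
{"op": "arm_command", "data": {"moves": [[0,1.5,0,0,0,0],[0,1.5,0,0,0,0]]}}

```text
t: 15.62
tcp_pos: [503.3, 42.4, 233.1]
orientation: [-0.003, 0.712, 0.703, -0.003]
force: [-19.9, 2.3, 21.5]
opening: 16.1
grasp_force: 60.5
```

Emit:
{"op": "arm_command", "data": {"moves": [[0,0,0,0,0,0],[0,0,0,0,0,0],[0,-1.5,-2,0,0,0]], "gripper": 0.5}}

```text
t: 16.0
tcp_pos: [507.4, 41.9, 235.0]
orientation: [0.002, 0.712, 0.703, 0.0]
force: [-0.7, 0.5, -0.1]
opening: 42.9
grasp_force: 0.0
```

Emit:
{"op": "arm_command", "data": {"moves": [[0,0,-30,0,0,0],[0,0,-80,0,0,0],[0,0,-140,0,0,0],[-60,0,-170,0,0,0],[-120,0,-170,0,0,0]]}}

```text
t: 16.62
tcp_pos: [506.2, -76.9, 407.7]
orientation: [0.003, 0.71, 0.704, 0.002]
force: [0.6, -0.5, 0.4]
opening: 43.0
grasp_force: 0.0
```

```bash
python3 - <<'E'
from h import *
o=get_obs();print(o["t"],o["tcp_pos"],o["force"])
W=cam("wrist");S=cam("scene");T=cam("top");pickle.dump((W,S,T),open("m3.pkl","wb"))
print(proj(W,[531,118,150]),proj(T,[531,118,150]))
cw=cv2.resize(W[0][0:260,130:390],(400,400),interpolation=cv2.INTER_CUBIC)
cs=cv2.resize(S[0][140:235,185:280],(400,400),interpolation=cv2.INTER_CUBIC)
cv2.imwrite("pics/m3.png",np.hstack([cw,cs]))
E
```

```text
16.625 [506.24910201 -76.85111397 407.72482901] [ 0.58184856 -0.5246952   0.38101509]
[[274.51660797 -60.60185064]] [[234.78332296 201.07141199]]
```

View pics/m3.png

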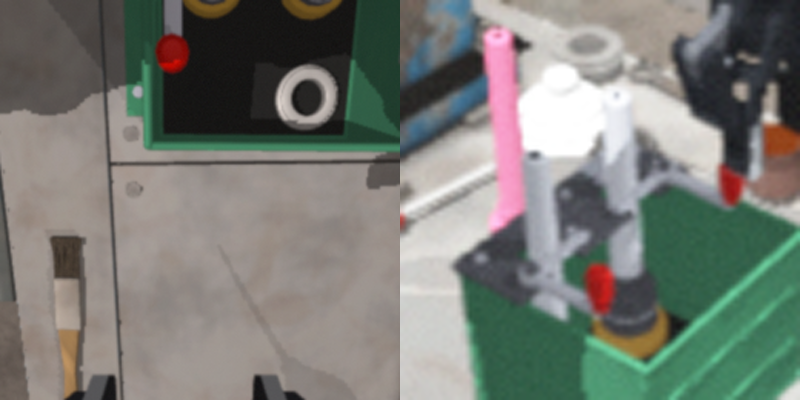

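Both followers stand. The keeper's blade lies across the slot mouth in front of the shank, with the knob at wrist-crop (173,50) and scene-crop (600,285). Now a numeric check of the shut angle.

```bash
python3 - <<'E'
from h import *
W,S,T=pickle.load(open("m3.pkl","rb"))
def red(c,p):
    h=cv2.cvtColor(c[0],cv2.COLOR_BGR2HSV);m=(((h[...,0]<6)|(h[...,0]>174))&(h[...,1]>150)).astype(np.uint8)
    n,l,st,ce=cv2.connectedComponentsWithStats(m);i=1+np.argmin(np.linalg.norm(ce[1:]-proj(c,p)[0],axis=1));return ce[i],st[i,4]
for p in ([503,42.5,177],[616+29,102.5-60,177]):
    a,b,c=red(W,p),red(S,p),red(T,p);print(a,b,c)
    print(tri([(W,a[0]),(T,c[0])]),unz(W,a[0],177),unz(T,c[0],177))
print("bin yaw check: handle arm px", proj(W,[[503.3,42.5,151],[503.3,80,151]]))
g=cv2.cvtColor(W[0],cv2.COLOR_BGR2GRAY)
for v in (2,8,14,18):print(v,g[v,228:258].tolist())
E
```

```text
(array([241.93126386,  34.58536585]), np.int32(451)) (array([232.13559322, 207.62711864]), np.int32(59)) (array([259.59459459, 209.21621622]), np.int32(37))
(array([502.67261993,  42.65995892, 173.353746  ]), np.float64(0.2580663320915164)) [502.77754529  42.24859338 177.        ] [501.45169522  41.93408226 177.        ]
(array([407.33448873,  35.92720971]), np.int32(577)) (array([263.03703704, 183.44444444]), np.int32(27)) (array([259.92592593, 164.40740741]), np.int32(27))
(array([639.39827034,  39.5219385 , 181.56772187]), np.float64(0.11939592686189826)) [641.46342994  40.04233271 177.        ] [640.29466203  39.82188661 177.        ]
bin yaw check: handle arm px [[242.94479942  38.25654332]
 [242.2666266   -8.86986195]]
2 [56, 59, 58, 53, 52, 56, 54, 45, 67, 102, 114, 115, 116, 117, 117, 118, 118, 119, 117, 105, 64, 45, 63, 69, 73, 77, 83, 88, 90, 91]
8 [56, 59, 57, 51, 51, 56, 55, 49, 68, 101, 114, 115, 116, 116, 117, 117, 117, 119, 117, 105, 61, 28, 21, 21, 20, 23, 30, 40, 56, 65]
14 [56, 58, 57, 52, 53, 56, 55, 47, 61, 100, 112, 115, 115, 117, 116, 117, 116, 117, 117, 105, 63, 26, 21, 21, 20, 21, 20, 22, 22, 19]
18 [54, 58, 58, 53, 51, 55, 55, 46, 56, 86, 97, 98, 103, 113, 117, 117, 117, 117, 119, 106, 61, 28, 21, 20, 19, 18, 20, 20, 23, 22]
```

```bash
python3 -c "
from cell import *
print(hand_in())"
```

```text
the job is handed in; nothing more can be done
None
```

The job is handed in: the fallen follower stands upright on its pad in the empty slot, its keeper is pushed shut against its stop, and the other follower still stands; the arm never went near the tools, and it took about 17 s of robot time.

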